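# Set and lock the length stop against an old tie rod

## Task

Take the length of the clamped tie rod on the bench gauge: flip the stop's clamp lever up until it snaps open, slide the stop along its rail towards the rod until the rod's end has pushed the stop's sprung nose in about half way, never to the bottom, then flip the lever back down until it snaps shut, so that the stop is locked there. Leave the other things on the bench alone, and let go.

Things in the scene. Friction and masses are not known exactly. Their poses are not given: they have to be found in the camera images.
- fixture: The length gauge, screwed to the bench: aluminium base plate 130 x 460 x 12 mm with a steel rail along its y. Origin: centre of the base's underside; x points away from the robot (the gauge is yawed up to 0.2 rad), y along the rail from the sliding stop towards the tie rod.
- light_bar (a point): Middle of the underside of the light bar, 40 x 420 x 24 mm, that hangs along and over the rail, 236 mm above the bench (fixture x -8 to 32 mm), on posts at x = 54 mm. It leaves no room for an upright gripper at the raised lever: come from the robot's side with the tool tilted 20 to 40 degrees, fingers pointing down and away from the robot.
- rod: Old steel tie rod, clamped fast over the rail at its ball-joint end. Origin on its axis at the ball joint, 58 mm above the bench, fixture y = 190 mm; it runs in -y. Its free end (22 mm round head on a screwed shank) lies 100 to 160 mm from the origin; how far it is screwed out differs each time and is not measured: find it by touch. More than 9 N on it spoils it.
- stop (a joint): Place of the sliding stop, a grey steel block on the rail, 60 x 60 mm, 74 mm high, hinge ears to 96 mm. 0 to 0.200 m, growing towards the rod (+y of the fixture); the stop's centre is at fixture y = -150 mm + this value. Unlocked it drags with about 6 N, which holds it against the nose spring; locked it holds about 20 N.
- nose_root (a point): Where the sprung nose leaves its collar on the stop's rod side, on the rod's axis, 38 mm (+y) from the stop's centre. The nose, with an 18 mm head, stands 20 mm out of the collar when free; stroke 12 mm, spring 0.5 N per mm (half way in: 6 mm, 3 N; bottomed: 6 N, then hard). The point rides on the stop, not on the nose. Axes as the fixture's.
- fin_grip (a point): Place to hold the stop for sliding: an upright fin on its robot side, 12 mm thick along the rail (y), reaching 91 mm out (-x) from the stop's centre, from 37 to 67 mm above the bench. The point is mid-thickness, 72 mm out, 52 mm above the bench. Axes as the fixture's. Free for a gripper once the lever is up.
- lever (a joint): Angle of the clamp lever, 0 to 1.25 rad: 0 = locked, lying level towards the robot (-x) above the fin; 1.25 = open, raised, leaning 18 degrees from upright towards the robot. Sprung over-centre: from about 0.62 rad it snaps by itself to the nearer end. Moving it from either end takes about 4 to 9 N at the grip. It begins to clamp below about 0.7 rad.
- lever_hinge (a point): On the lever's hinge axis (parallel to the rail), middle of the stop, 88 mm above the bench; axes as the fixture's.
- lever_grip (a point): Middle of the lever's black handgrip, 78 mm from the hinge axis; the grip is 40 mm long (to 98 mm from the hinge), 16 mm wide along the rail, 14 mm thick. Axes turn with the lever: -x points from the hinge along the lever, y along the rail.
- wrench: Bystander: steel wrench 170 mm long lying on the bench; origin at the middle of its underside.
- spray: Bystander: red can, 52 mm in diameter, 160 mm high, standing; origin at its underside.
- carton: Bystander: cardboard box 90 x 70 x 50 mm; origin at its underside.
- bush: Bystander: dark steel sleeve, 44 mm in diameter, 30 mm high; origin at its underside.

How it is judged:
On the way, in this order (a step that is already met when the one before it is completed fails the run):
1. the clamp lever is flipped open (value of joint lever above 1.1 rad), for 0.2 s.
2. with the lever open, the nose is pressed part way in against the rod's end (value of joint lever above 1 rad and contact force between rod and anything else between 1.2 and 5 N), for 0.2 s.
At the end, for the whole second after the job is handed in: The lever is shut (below 0.1 rad), the stop is at rest, and its nose presses on the rod's end with 1.2 to 5.0 N (pushed in 2.4 to 10 mm of its 12 mm) (value of joint lever below 0.1 rad and contact force between rod and anything else between 1.2 and 5 N and velocity of joint stop between -0.005 and 0.005 m/s); the robot touches nothing.
It fails at once if the rod is pressed with more than 9 N (nose bottomed, or rod knocked) (contact force between rod and anything else above 9 N).
It fails at once if a bystander is moved more than 30 mm (distance of any of wrench, spray, carton, bush from where it was at the start of the episode above 0.03 m).
It also fails if it takes over 69 s, if anything falls off the work surface, if the arm or the gripper's body presses on something with over 40 N, if the wrist force passes 120 N, or if a joint passes its speed limit or range.

## Robot

A 6-joint arm with a two-finger parallel gripper is mounted at the origin on the work surface. World frame = base frame: x ahead of the robot, y to its left, z up, the work surface at z = 0. Lengths are in m, angles in rad, forces in N, time in s.
With the tool pointing down it reaches from about 0.25 to 0.775 m from the base axis. Payload 4 kg.
Tool frame: the origin (TCP) lies on the centre line of the jaws, within the pads' length; the fingertips stand 17 mm ahead of it and the grasp point (between the pads) lies 2 mm behind it; z points along the fingers, y is the line along which they close (so a half turn about z gives the same grasp; the last joint's range is limited). The gripper opens to 94 mm and grips with 3 to 60 N. Pads are 16 mm wide; open, the fingers measure 119 mm over their backs; the gripper's body (75 mm by 177 mm) begins 78 mm behind the grasp point.
Start: joints at [1.002, 0.087, 1.371, -0, 1.684, -0.103], TCP at [0.247, 0.491, 0.223] pointing down, gripper open.
Joint ranges: [-3.1, 3.1], [-0.76, 2.03], [0.27, 2.55], [-1.08, 4.22], [0.17, 2.65], [-2.57, 2.57]. Speed limits (rad/s): [2.79, 2.79, 3.14, 3.14, 3.14, 3.14].

## Interface

Orientations are given as [roll, pitch, yaw] about the fixed x, y, z axes, in that order (R = Rz(yaw) Ry(pitch) Rx(roll)).
In Python, from bench import robot gives the robot as it stands.
- The arm moves only by the tool servo_tool, never from a script. Its argument "plan" is a list of rows, each a list of 7 numbers: the shift along the tool's x, y, z normalised to -1 to 1, where 1 is 0.1 m, then the turn, a rotation vector about the tool's x, y, z normalised to -1 to 1, where 1 is pi/2 rad, then the finger opening in mm, from 0 to 94. In form: [[x, y, z, ax, ay, az, gripper], ...]. A call has 1 to 12 rows; each row is the pose to reach, as a shift and turn from the pose commanded when the call began, along the tool's axes at that moment; what a row does not reach only later rows make up. A row lasts 1/12 s, in which the tool goes at most 41.7 mm and 7.16 degrees, less where a joint would pass 70% of its speed; a pose out of reach is approached as far as the arm can. A call with a number of a shift or a turn outside -1 to 1 is refused whole. A call with a gripper value outside its range is refused whole. The fingers move at their own pace and stop on an object; the grip force is fixed at half the most. Time passes only in rows, so rows that repeat a pose let the fingers close. It gives the time, the measured TCP pose, the force, the opening and the grip force at its end, in the units of the state.
- robot.get_obs(): the state, without advancing time (a new reading comes with each control period).
- robot.snapshot(name): name is "scene" or "top" or "wrist"; returns the picture (384x512x3 uint8, red, green, blue); there is no depth.
- robot.camera_params(name): a dict with "camera_matrix" (3x3 intrinsics, pixels), "rvec" (rotation vector, rad) and "tvec" (3), from world to camera coordinates, as OpenCV has them; the wrist camera has in their place "tool_from_camera" (4x4, takes a point from camera to tool coordinates, whose origin is the TCP and whose axes are the flange's). Camera axes: x right, y down, z forward; pixel columns grow to the right and rows downward; lengths in m; the calibration is good to about 2 mm. A picture is of the moment at which its call begins: read the wrist's pose just before it. camera_params takes no time and is no camera call.
- robot.close_job(): hands the job in; it is judged then, once.
Trained networks look in the newest picture that a camera, given by its name, has taken for a name from the list of things; names that differ only in an ending like _2 or _b are one class to them, and where a whole thing is asked for, a point or a joint stands for the part that bears it (a point fixed in the world has none). Each returns a list of dicts, best first, with "conf" (0 to 1); they miss things now and then, are a little off and sometimes report something else, mostly with a low value. They report only what shows in the picture. A call takes as long as a camera call.
- robot.find_in(thing, camera): "extent" ([centre column, centre row, width, height] in pixels, round what is visible of it).
The state is a dict: "time": time; "joint_positions": joint angles; "qvel": joint speeds; "joint_torque": joint torques, N m; "tool_pos": TCP position; "ee_rot": TCP orientation; "wrist_force": force on the tool from outside, world axes, zero at the start; "wrist_torque": the same for the moment, N m; "width": finger opening in m; "finger_force": force on a finger pad.
Only numpy, scipy, OpenCV 4.12 (cv2) and the standard library are available. Lean on these libraries where they do the work, as an engineer would, in place of code of your own. Each camera call takes 0.05 s, during which the arm holds its last target. There are 200 camera calls.

## Working session

There is one attempt and no reset: what is moved stays moved. The work goes in short steps, Python scripts to look and compute and a tool call to move; the robot and the scene stay as the last step left them, time stands still between calls to the robot, and variables do not carry over. Pictures are saved under pics/ and viewed, at most 10 in all, crops included, and the job is handed in when it is done.

Besides the shell and the picture viewer there is one more tool, called after "Emit:" as name(argument=value, ...) on one line, values as JSON. servo_tool: Moves the arm, as the interface text tells. Scaled input: -1 to 1 covers 0.1 m each way for a shift and pi/2 rad each way for a turn. Its arguments: {"type":"object","properties":{"plan":{"type":"array","items":{"type":"array","items":{"type":"number"}}}},"required":["plan"]}

```bash
mkdir -p pics
cat > h.py <<'E'
import numpy as np, cv2
from bench import robot
from scipy.spatial.transform import Rotation as R
def snap(c,n):
    im=robot.snapshot(c); cv2.imwrite(f'pics/{n}.png',im[:,:,::-1]); return im
def cam(c):
    p=robot.camera_params(c); K=np.array(p['camera_matrix'])
    if 'rvec' in p:
        Rm=cv2.Rodrigues(np.array(p['rvec'],float))[0]; t=np.array(p['tvec'],float).ravel()
        return K,Rm,t
    o=robot.get_obs(); T=np.eye(4); T[:3,:3]=R.from_euler('xyz',o['ee_rot']).as_matrix(); T[:3,3]=o['tool_pos']
    M=np.linalg.inv(T@np.array(p['tool_from_camera'])); return K,M[:3,:3],M[:3,3]
def proj(C,P): 
    K,Rm,t=C; q=K@(Rm@np.asarray(P,float)+t); return q[:2]/q[2]
def ray(C,uv):
    K,Rm,t=C; d=Rm.T@np.linalg.inv(K)@np.array([*uv,1.]); return -Rm.T@t,d/np.linalg.norm(d)
def onz(C,uv,z):
    c,d=ray(C,uv); return c+d*(z-c[2])/d[2]
def tri(l):
    A=np.zeros((3,3));b=np.zeros(3)
    for C,uv in l:
        c,d=ray(C,uv);P=np.eye(3)-np.outer(d,d);A+=P;b+=P@c
    return np.linalg.solve(A,b)
def shift(target):
    o=robot.get_obs(); return R.from_euler('xyz',o['ee_rot']).as_matrix().T@(np.array(target)-o['tool_pos'])
E
python3 - <<'E'
from h import *
a=[snap(c,c) for c in('scene','top')]
cv2.imwrite('pics/both.png',np.hstack(a)[:,:,::-1])
for c in('scene','top'):
  for t in('fixture','light_bar','rod','stop','nose_root','fin_grip','lever','lever_grip','wrench','spray','carton','bush'):
    r=robot.find_in(t,c); print(c,t,[(np.round(x['extent']).astype(int).tolist(),round(x['conf'],2)) for x in r[:2]])
print(robot.get_obs())
E
```

```text
scene fixture [([321, 227, 151, 150], 0.85)]
scene light_bar [([321, 227, 149, 151], 0.63)]
scene rod [([344, 212, 42, 35], 0.9)]
scene stop [([341, 214, 38, 36], 0.71), ([280, 250, 37, 48], 0.64)]
scene nose_root [([281, 253, 40, 42], 0.59)]
scene fin_grip [([281, 251, 42, 44], 0.69), ([381, 168, 21, 44], 0.26)]
scene lever [([270, 239, 20, 29], 0.47), ([280, 253, 41, 43], 0.3)]
scene lever_grip [([270, 238, 23, 21], 0.72)]
scene wrench [([296, 157, 33, 25], 0.6)]
scene spray [([380, 166, 24, 50], 0.63), ([282, 253, 37, 39], 0.47)]
scene carton [([118, 294, 44, 46], 0.71)]
scene bush [([145, 233, 12, 18], 0.52)]
top fixture [([225, 162, 128, 75], 0.68)]
top light_bar [([225, 162, 129, 79], 0.67), ([260, 164, 24, 35], 0.18)]
top rod [([193, 177, 45, 15], 0.76), ([180, 270, 42, 19], 0.44)]
top stop [([262, 166, 22, 34], 0.9), ([378, 192, 27, 27], 0.41)]
top nose_root [([263, 164, 25, 37], 0.73)]
top fin_grip [([260, 165, 21, 37], 0.61)]
top lever [([267, 169, 8, 29], 0.59)]
top lever_grip [([266, 167, 10, 28], 0.48)]
top wrench [([182, 268, 42, 16], 0.77)]
top spray [([132, 201, 22, 24], 0.59)]
top carton [([378, 194, 28, 26], 0.79)]
top bush [([347, 238, 14, 13], 0.41)]
{'time': 1.3, 'joint_positions': array([ 1.00189009e+00,  8.72032969e-02,  1.37070924e+00,  1.29711725e-05,
        1.68363578e+00, -1.03096420e-01]), 'qvel': array([ 3.37694315e-03,  1.09128092e-03,  1.15200995e-03, -6.98176017e-04,
        3.97831231e-04, -4.30896796e-05]), 'joint_torque': array([ 1.09798696e-04, -3.40036333e+01, -3.02598810e+01,  7.17431889e-02,
        2.38276710e-02, -1.35879436e-06]), 'tool_pos': array([0.24703027, 0.4914046 , 0.22249938]), 'ee_rot': array([ 3.14154722e+00, -8.25716227e-06,  2.67578430e+00]), 'wrist_force': array([-0.13524474,  0.13638917,  0.09778799]), 'wrist_torque': array([-0.03912105, -0.045065  ,  0.03246774]), 'finger_force': 0.0, 'width': 0.0936795590815672}
```

View pics/scene.png

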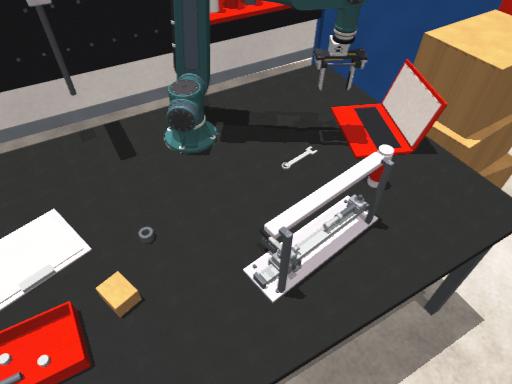

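View pics/top.png

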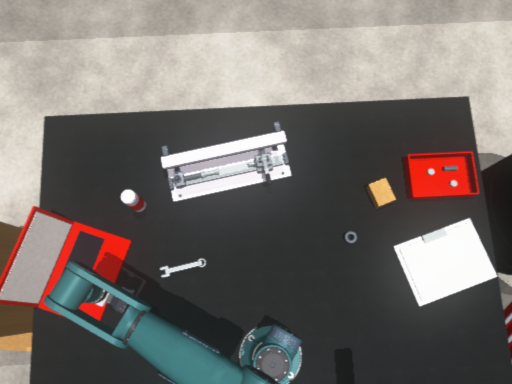

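The scene view shows the gauge under the light bar, with the stop near (280,250) and the lever grip near (270,238). The top view shows the base plate with its near-edge corners at about (175,200) and (291,177), the stop at (262,166) and the lever at (267,169). The bystanders are well clear of the gauge.

Run:
```python
from h import *
C=cam('top');S=cam('scene')
n1=onz(C,(175,200),.012);n2=onz(C,(291,177),.012)
print(n1,n2,np.linalg.norm(n1-n2))
d=(n1-n2)[:2];yaw=np.arctan2(-d[0],d[1]);print('yaw',yaw)
m=(n1+n2)/2; ex=np.array([np.cos(yaw),np.sin(yaw),0]);ey=np.array([-ex[1],ex[0],0])
o=m+ex*.065;o[2]=0;print('orig',o)
print('grip tri',tri([(C,(266,170)),(S,(268,236))]))
for v in(0,.02):
  print(v,o+ex*-.078+ey*(-.15+v)+[0,0,.088], 'top',proj(C,o+ex*-.078+ey*(-.15+v)+[0,0,.088]),'scene',proj(S,o+ex*-.078+ey*(-.15+v)+[0,0,.088]))
im=cv2.imread('pics/top.png');cv2.imwrite('pics/tc.png',cv2.resize(im[115:215,150:310],(800,500),interpolation=2))
print(robot.camera_params('wrist'))
for n in('wrench','spray','carton','bush'):pass
```

```text
[0.57875475 0.32971723 0.012     ] [ 0.64677293 -0.11445189  0.012     ] 0.4493469510255787
yaw 0.15195529583127063
orig [0.67701484 0.1174718  0.        ]
grip tri [ 0.6496533  -0.02369675  0.10568366]
0 [ 0.62261932 -0.04260671  0.088     ] top [273.24337446 178.99594153] scene [259.62859138 235.38649799]
0.02 [ 0.61959189 -0.02283717  0.088     ] top [267.8784248  180.05895579] scene [265.04667563 231.91693392]
{'camera_matrix': array([[320.27991744,   0.        , 256.32181117],
       [  0.        , 320.27991744, 186.4265763 ],
       [  0.        ,   0.        ,   1.        ]]), 'tool_from_camera': array([[-4.53902444e-04, -9.68551944e-01, -2.48811025e-01,
         7.24842981e-02],
       [ 9.99999838e-01, -5.25269155e-04,  2.20440755e-04,
         4.21391429e-04],
       [-3.44201079e-04, -2.48810885e-01,  9.68552025e-01,
        -1.61930782e-01],
       [ 0.00000000e+00,  0.00000000e+00,  0.00000000e+00,
         1.00000000e+00]])}
```

View pics/tc.png

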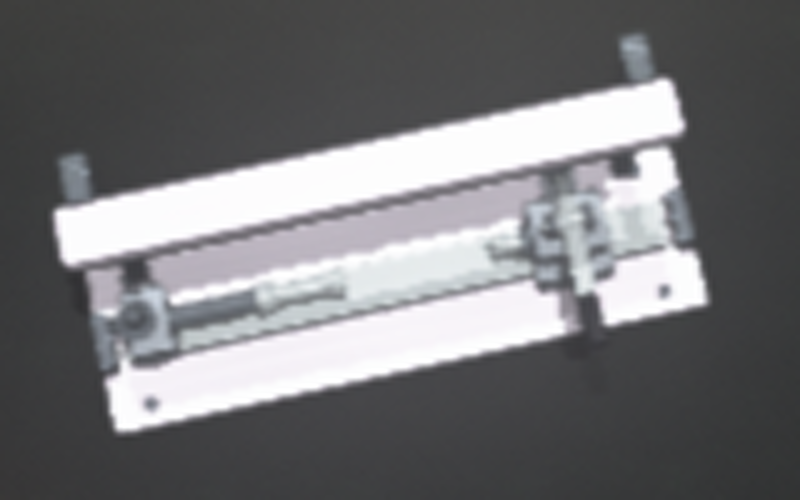

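The crop (5x) shows the plate corners at (173.4,201.4) and (291.6,175.6) in top pixels, and the lever grip's middle at about (267.6,180). The rod's free end is at about (219,173) and the nose tip at (247.6,164.4).

```bash
cat > fx.py <<'E'
from h import *
def frame(o,yaw):
    ex=np.array([np.cos(yaw),np.sin(yaw),0]);ey=np.array([-ex[1],ex[0],0])
    return lambda x,y,z: np.array([o[0],o[1],0])+ex*x+ey*y+np.array([0,0,z])
E
python3 - <<'E'
from fx import *
from scipy.optimize import least_squares
C=cam('top')
obs=[((-.065,.23,.012),(173.4,201.4)),((-.065,-.23,.012),(291.6,175.6)),
((-.008,.21,.26),(165,168.6)),((-.008,-.21,.26),(287,141.3)),((.032,.21,.26),(161,156)),((.032,-.21,.26),(284.6,131))]
f=lambda p:np.concatenate([proj(C,frame(p[:2],p[2])(*a))-b for a,b in obs])
r=least_squares(f,[.68,.12,.18]);p=r.x;print(p,np.round(r.fun,1))
F=frame(p[:2],p[2])
g=lambda q:proj(C,F(-.078,-.15+q[0],.088+0*.1))-(267.6,180)
s=least_squares(lambda q:g(q),[.02]);print('stop',s.x,s.fun)
for n,uv in(('rodend',(219,173)),('nosetip',(247.6,164.4))):
  q=least_squares(lambda q:proj(C,F(q[1],q[0],.058))-uv,[0,0]).x;print(n,q)
S=cam('scene')
for y in(-.15,-.13,-.11):print(F(-.078,y,.088),proj(S,F(-.078,y,.088)))
# viewing pose: over the stop robot side
print(robot.get_obs()['tool_pos'])
E
```

```text
[0.67655794 0.11869636 0.17051133] [ 0.4  0.   0.5  0.1 -1.8 -0.5  0.7  0.2  0.1  0.7  0.3 -0.6]
stop [0.02109699] [-0.0969371  -0.44688232]
rodend [ 0.03965773 -0.00644833]
nosetip [-0.07156185  0.00284076]
[ 0.62514203 -0.04236389  0.088     ] [260.14896963 235.97954034]
[ 0.62174831 -0.02265393  0.088     ] [265.48648672 232.41900208]
[ 0.61835458 -0.00294396  0.088     ] [270.73397842 228.91851774]
[0.24703027 0.4914046  0.22249938]
```

```bash
cat >> fx.py <<'E'
O=[.6766,.1187];YAW=.1705;F=frame(O,YAW)
def Rt(tilt):
    t=np.radians(tilt);ex=F(1,0,0)-F(0,0,0);ey=F(0,1,0)-F(0,0,0);k=np.array([0,0,1.])
    return np.c_[-np.cos(t)*ex-np.sin(t)*k,ey,np.sin(t)*ex-np.cos(t)*k]
def tcp(x,y,z,tilt): # tcp world for grasp point at fixture x,y,z
    return F(x,y,z)+Rt(tilt)[:,2]*.002
def go(P,tilt):
    o=robot.get_obs();A=R.from_euler('xyz',o['ee_rot']).as_matrix()
    s=A.T@(P-o['tool_pos'])/.1;rv=R.from_matrix(A.T@Rt(tilt)).as_rotvec()/(np.pi/2)
    return np.round(s,3),np.round(rv,3)
E
python3 - <<'E'
from fx import *
P=tcp(-.078,-.13,.088,35)-.1*Rt(35)[:,2];print(P,go(P,35))
E
```

```text
[ 0.56639332 -0.03218719  0.1682769 ] (array([-5.205, -3.244,  0.542]), array([-0.124, -0.376, -0.392]))
```

Emit:
servo_tool(plan=[[-1,-0.62,0,0,0,0,94],[-1,-0.62,0,0,0,0,94],[-1,-0.62,0,0,0,0,94]])

```text
time: 1.55
tool_pos: [0.309, 0.3897, 0.2224]
ee_rot: [-3.141, 0.001, 2.677]
wrist_force: [0.3, 0.1, 0.1]
width: 0.0939
finger_force: 0.0
```

Emit:
servo_tool(plan=[[-1,-0.62,0,0,0,0,94],[-1,-0.62,0,0,0,0,94],[-1,-0.62,0,0,0,0,94]])

```text
time: 1.8
tool_pos: [0.3709, 0.2886, 0.2227]
ee_rot: [3.141, 0.001, 2.675]
wrist_force: [0.1, 0.6, 0.1]
width: 0.094
finger_force: 0.0
```

Emit:
servo_tool(plan=[[-1,-0.62,0,0,0,0,94],[-1,-0.62,0,0,0,0,94],[-1,-0.62,0,0,0,0,94]])

```text
time: 2.05
tool_pos: [0.4325, 0.1881, 0.2227]
ee_rot: [3.141, 0.001, 2.675]
wrist_force: [0.6, 0.3, -0.4]
width: 0.094
finger_force: 0.0
```

Emit:
servo_tool(plan=[[-1,-0.62,0,0,0,0,94],[-1,-0.62,0,0,0,0,94],[-1,-0.62,0,0,0,0,94]])

```text
time: 2.3
tool_pos: [0.4941, 0.0876, 0.2227]
ee_rot: [3.141, 0.001, 2.675]
wrist_force: [-0.1, 0.3, -1.0]
width: 0.0942
finger_force: 0.0
```

Emit:
servo_tool(plan=[[-0.5,-0.5,0,-0.124,-0.376,-0.392,94],[-0.5,-0.5,0,-0.124,-0.376,-0.392,94],[-0.5,-0.5,0,-0.124,-0.376,-0.392,94],[-0.5,-0.5,0,-0.124,-0.376,-0.392,94],[-0.5,-0.5,0,-0.124,-0.376,-0.392,94],[-0.5,-0.5,0,-0.124,-0.376,-0.392,94],[-0.5,-0.5,0,-0.124,-0.376,-0.392,94],[-0.5,-0.5,0,-0.124,-0.376,-0.392,94],[-0.5,-0.5,0,-0.124,-0.376,-0.392,94]])

```text
time: 3.05
tool_pos: [0.5142, 0.0225, 0.2217]
ee_rot: [3.139, 0.61, -2.977]
wrist_force: [0.0, -1.1, 0.8]
width: 0.0936
finger_force: 0.0
```

Run:
```python
from fx import *
o=robot.get_obs();print(o['time'],o['tool_pos'],o['ee_rot'],o['joint_positions'])
P=tcp(-.078,-.13,.088,35)-.1*Rt(35)[:,2];print(P,go(P,35))
snap('wrist','w1');C=cam('wrist')
for t in('lever_grip','lever','fin_grip','stop','nose_root','rod'):
  print(t,[(np.round(x['extent'],1).tolist(),round(x['conf'],2)) for x in robot.find_in(t,'wrist')[:2]])
print('exp grip',proj(C,F(-.078,-.13,.088)),'tip top',proj(C,F(-.098,-.13,.095)),'nose',proj(C,F(0,-.072,.058)),'rodend',proj(C,F(0,.04,.058)))
```

```text
3.05 [0.51419348 0.02250147 0.22172562] [ 3.13905418  0.60958289 -2.97691171] [-0.20407577 -0.42311805  1.92636803  0.23972372  1.07404997 -1.99374735]
[ 0.56639332 -0.03218719  0.1682769 ] (array([-0.043, -0.627,  0.68 ]), array([-0.001, -0.001, -0.003]))
lever_grip [([198.7, 199.7, 28.4, 67.2], 0.95)]
lever [([196.8, 202.8, 30.6, 75.1], 0.56)]
fin_grip [([216.4, 193.8, 70.3, 106.6], 0.64)]
stop [([214.8, 195.2, 73.0, 111.1], 0.77)]
nose_root []
rod [([198.9, 200.4, 28.2, 78.9], 0.72), ([409.5, 203.6, 142.2, 36.5], 0.6)]
exp grip [196.30322983 177.44833977] tip top [192.50192958 169.12493062] nose [252.5805535  200.48282123] rodend [338.98578578 200.1283933 ]
```

View pics/w1.png

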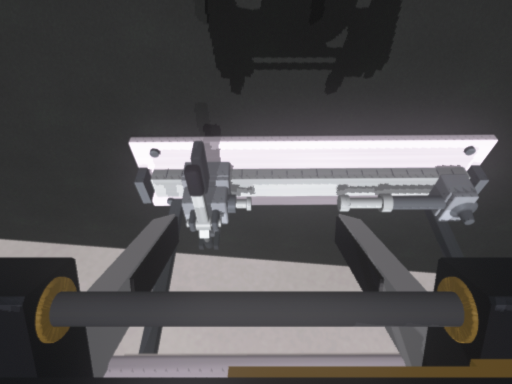

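The wrist view shows the lever's black grip from (200,143) to (196,193). The nose tip is at (250,203) and the rod end at (338,203), both close to where I expected them.

Run:
```python
from fx import *
C=cam('wrist')
for n,a in dict(cornR=(-.065,-.23,.012),cornL=(-.065,.23,.012),tiptop=(-.098,-.13,.095),tipbot=(-.098,-.13,.081),root=(-.058,-.13,.095),fintip=(-.091,-.13,.067),fintipb=(-.091,-.13,.037),hinge=(0,-.13,.088)).items():print(n,proj(C,F(*a)))
P=tcp(-.078,-.13,.088,35)-.05*Rt(35)[:,2];print(P,go(P,35))
```

```text
cornR [123.38129081 138.19246894]
cornL [496.1065186  137.76326302]
tiptop [191.61858611 168.2397547 ]
tipbot [193.40778862 158.26550823]
root [197.30616043 193.84970441]
fintip [196.06065673 153.71082226]
fintipb [199.29167233 135.14358009]
hinge [204.57407486 219.15636548]
[ 0.5946563  -0.02732111  0.1273193 ] (array([-0.013, -0.633,  1.18 ]), array([ 0.   ,  0.001, -0.   ]))
```

Emit:
servo_tool(plan=[[-0.01,-0.63,1.0,0,0,0,60],[-0.01,-0.63,1.0,0,0,0,60],[-0.01,-0.63,1.0,0,0,0,60],[-0.01,-0.63,1.0,0,0,0,60],[-0.01,-0.63,1.0,0,0,0,60]])

```text
time: 3.82
tool_pos: [0.5829, -0.0292, 0.138]
ee_rot: [3.137, 0.606, -2.975]
wrist_force: [0.1, -0.6, -0.2]
width: 0.0641
finger_force: 0.0
```

Run:
```python
from fx import *
P=tcp(-.078,-.13,.088,35);print(robot.get_obs()['tool_pos'],go(P,35))
snap('wrist','w2');C=cam('wrist')
print([(np.round(x['extent'],1).tolist(),round(x['conf'],2)) for x in robot.find_in('lever_grip','wrist')[:2]])
for n,a in dict(tiptop=(-.098,-.13,.095),root=(-.058,-.13,.095),fintip=(-.091,-.13,.067),hinge=(0,-.13,.088),graspaxis=(-.078,-.13,.088)).items():print(n,proj(C,F(*a)))
```

```text
[ 0.58289421 -0.02922284  0.13803954] (array([-0.039, -0.003,  0.656]), array([ 0.001, -0.003, -0.002]))
[([252.6, 233.2, 19.3, 91.1], 0.58)]
tiptop [255.1558778  197.34168229]
root [255.34570557 229.47919263]
fintip [255.17496025 174.21054041]
hinge [255.54199708 257.34709356]
graspaxis [255.2511917  206.78272535]
```

View pics/w2.png

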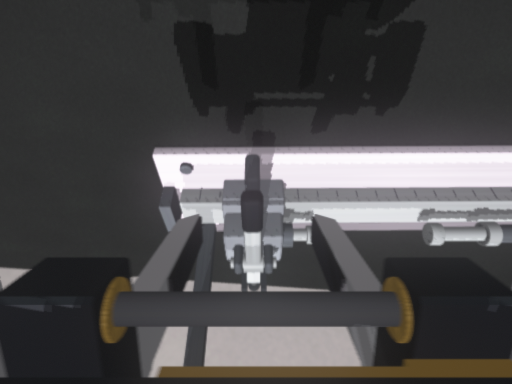

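The close view has the black grip at column 252, rows 190–230. That is about 2 mm to -y of the estimate and otherwise as expected, so I go in and grip it.

Emit:
servo_tool(plan=[[-0.04,-0.02,0.3,0,0,0,60],[-0.04,-0.02,0.5,0,0,0,60],[-0.04,-0.02,0.66,0,0,0,60],[-0.04,-0.02,0.66,0,0,0,60],[-0.04,-0.02,0.66,0,0,0,10],[-0.04,-0.02,0.66,0,0,0,10],[-0.04,-0.02,0.66,0,0,0,10],[-0.04,-0.02,0.66,0,0,0,10],[-0.04,-0.02,0.66,0,0,0,10],[-0.04,-0.02,0.66,0,0,0,10]])

```text
time: 4.75
tool_pos: [0.6243, -0.0243, 0.0903]
ee_rot: [-3.141, 0.613, -2.971]
wrist_force: [0.1, 0.2, -0.2]
width: 0.0234
finger_force: 0.0
```

Run:
```python
from fx import *
o=robot.get_obs();print(o['width'],o['finger_force'],o['wrist_force'])
A=R.from_euler('xyz',o['ee_rot']).as_matrix();g=o['tool_pos']-A[:,2]*.002
inv=np.linalg.inv(np.c_[F(1,0,0)-F(0,0,0),F(0,1,0)-F(0,0,0),[0,0,1]]);f=inv@(g-F(0,0,0));print('grasp fix',f)
# arc rows about hinge (x=0,z=.088)
r=np.hypot(f[0],f[2]-.088);a0=np.arctan2(f[2]-.088,-f[0]);print(r,a0)
for th in np.linspace(0,1.25,11)[1:]:
  p=np.array([-r*np.cos(a0+th),f[1],.088+r*np.sin(a0+th)]);d=np.linalg.inv(inv)@(p-f);print(round(th,2),np.round(A.T@d/.1,3))
```

```text
0.02344916075675219 0.0 [ 0.08360253  0.17862749 -0.19750599]
grasp fix [-0.07690183 -0.13202437  0.09192022]
0.07700168085308247 0.05093282081250573
0.12 [-0.064 -0.    -0.072]
0.25 [-0.136 -0.    -0.135]
0.38 [-0.216  0.    -0.189]
0.5 [-0.302  0.    -0.233]
0.62 [-0.392  0.    -0.265]
0.75 [-0.486  0.    -0.286]
0.88 [-0.582  0.    -0.295]
1.0 [-0.678  0.    -0.292]
1.12 [-0.773  0.    -0.277]
1.25 [-0.865  0.    -0.251]
```

Emit:
servo_tool(plan=[[0.015,0,0.025,0,0,0,5],[0.015,0,0.025,0,0,0,5],[0.015,0,0.025,0,0,0,5],[0.015,0,0.025,0,0,0,5],[0.015,0,0.025,0,0,0,5]])

```text
time: 5.17
tool_pos: [0.6253, -0.025, 0.0876]
ee_rot: [-3.14, 0.614, -2.971]
wrist_force: [-1.8, -4.6, 4.5]
width: 0.0157
finger_force: 30.0
```

Emit:
servo_tool(plan=[[-0.064,0,-0.072,0,0,0,5],[-0.136,0,-0.135,0,0,0,5],[-0.216,0,-0.189,0,0,0,5],[-0.302,0,-0.233,0,0,0,5],[-0.302,0,-0.233,0,0,0,5]])

```text
time: 5.58
tool_pos: [0.6319, -0.0233, 0.1176]
ee_rot: [3.141, 0.599, -2.97]
wrist_force: [-5.9, -8.1, -3.8]
width: 0.0157
finger_force: 30.0
```

```bash
cat >> fx.py <<'E'
B=np.c_[F(1,0,0)-F(0,0,0),F(0,1,0)-F(0,0,0),[0,0,1]]
def st():
    o=robot.get_obs();A=R.from_euler('xyz',o['ee_rot']).as_matrix();f=B.T@(o['tool_pos']-A[:,2]*.002-F(0,0,0))
    print('t',o['time'],'w',o['width'],'ff',o['finger_force'],'fix',f.round(4),'F',(B.T@o['wrist_force']).round(1),'ang',np.arctan2(f[2]-.088,-f[0]),'r',np.hypot(f[0],f[2]-.088));return o,A,f
E
python3 -c "
from fx import *
o,A,f=st()
for th in (.65,.8,.95,1.1,1.25,1.3):
  p=np.array([-.077*np.cos(th),f[1],.088+.077*np.sin(th)]);print(th,np.round(A.T@B@(p-f)/.1,3))"
```

```text
t 5.5833 w 0.01567412276678544 ff 29.998202919960022 fix [-0.0693 -0.1323  0.1193] F [-7.2 -7.  -3.8] ang 0.42383566689063307 r 0.07604307305128659
0.65 [-0.153 -0.    -0.081]
0.8 [-0.264 -0.    -0.11 ]
0.95 [-0.379 -0.    -0.121]
1.1 [-0.495 -0.    -0.115]
1.25 [-0.608 -0.    -0.091]
1.3 [-0.644 -0.    -0.08 ]
```

Emit:
servo_tool(plan=[[-0.153,-0.015,-0.09,0,0,0,5],[-0.264,-0.015,-0.12,0,0,0,5],[-0.379,-0.015,-0.13,0,0,0,5],[-0.495,-0.015,-0.12,0,0,0,5],[-0.608,-0.015,-0.095,0,0,0,5],[-0.62,-0.015,-0.09,0,0,0,5],[-0.62,-0.015,-0.09,0,0,0,5]])

```text
time: 6.17
tool_pos: [0.6809, -0.015, 0.165]
ee_rot: [3.139, 0.611, -2.972]
wrist_force: [3.1, 0.5, 0.0]
width: 0.0101
finger_force: 30.3
```

```bash
python3 -c "
from fx import *
o,A,f=st()
for th in (1.25,1.3,1.35):
  p=np.array([-.077*np.cos(th),f[1],.088+.077*np.sin(th)]);print(th,np.round(A.T@B@(p-f)/.1,3))"
```

```text
t 6.1667 w 0.010051918592086963 ff 30.278566742199473 fix [-0.0196 -0.1325  0.1666] F [ 3.1 -0.   0. ] ang 1.3267831620517947 r 0.08101313025550767
1.25 [ 0.07  -0.     0.018]
1.3 [ 0.034 -0.     0.03 ]
1.35 [-0.002 -0.     0.044]
```

Emit:
servo_tool(plan=[[0,0,0,0,0,0,45],[0,0,0,0,0,0,45],[0,0,0,0,0,0,45],[0,0,-0.3,0,0,0,45],[0,0,-0.6,0,0,0,45],[0,0,-0.9,0,0,0,45],[0,0,-0.9,0,0,0,45]])

```text
time: 6.75
tool_pos: [0.6301, -0.0255, 0.2471]
ee_rot: [-3.137, 0.621, -2.969]
wrist_force: [0.4, -0.5, 1.8]
width: 0.0446
finger_force: 0.0
```

```bash
python3 -c "
from fx import *
o,A,f=st()
snap('wrist','w3');C=cam('wrist')
print([(np.round(x['extent'],1).tolist(),round(x['conf'],2)) for x in robot.find_in('lever_grip','wrist')[:2]])
for th in (1.25,1.1):
  print(th,[proj(C,F(-r*np.cos(th),-.132,.088+r*np.sin(th))) for r in(0,.058,.098)])
P=tcp(-.072,-.132,.052,35);print(go(P-.08*Rt(35)[:,2],35),go(P,35))"
```

```text
t 6.75 w 0.04463615372539085 ff 0.0 fix [-0.0714 -0.1342  0.2487] F [ 0.3 -0.6  1.8] ang 1.1525924824193725 r 0.17590556618966385
[([260.1, 166.5, 21.1, 60.8], 0.85), ([270.5, 115.9, 82.3, 163.9], 0.55)]
1.25 [array([258.18998691, 143.32156038]), array([258.40020936, 170.37927551]), array([258.59453633, 195.39108341])]
1.1 [array([258.18998691, 143.32156038]), array([258.42269908, 161.1659851 ]), array([258.64385693, 178.12442175])]
(array([1.098, 0.017, 0.758]), array([-0.001,  0.002, -0.   ])) (array([1.1  , 0.017, 1.557]), array([-0.001,  0.002, -0.   ]))
```

View pics/w3.png

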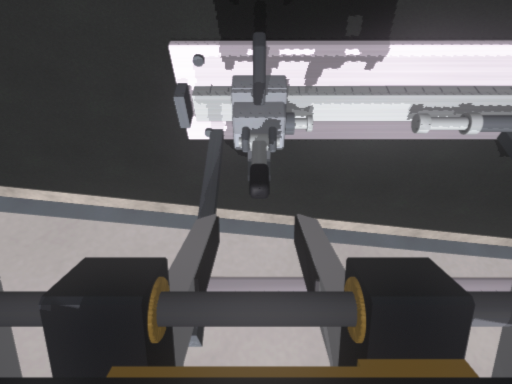

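The lever is up: its grip spans (260,165) to (260,195), matching 1.25 rad. The fin lies free at column 260, rows 35–100, so I move to it.

Emit:
servo_tool(plan=[[0.4,0.01,0,0,0,0,45],[0.8,0.01,0.2,0,0,0,45],[1.0,0.015,0.5,0,0,0,45],[1.0,0.015,0.76,0,0,0,45],[1.0,0.015,0.76,0,0,0,45],[1.0,0.015,0.76,0,0,0,45]])

```text
time: 7.35
tool_pos: [0.5904, -0.0289, 0.116]
ee_rot: [3.137, 0.606, -2.973]
wrist_force: [0.2, -0.3, 0.8]
width: 0.045
finger_force: 0.0
```

```bash
python3 -c "
from fx import *
o,A,f=st()
snap('wrist','w4');C=cam('wrist')
print([(np.round(x['extent'],1).tolist(),round(x['conf'],2)) for x in robot.find_in('fin_grip','wrist')[:2]])
print([proj(C,F(-.091,-.132,z)) for z in (.037,.067)],proj(C,F(-.03,-.132,.067)))
P=tcp(-.072,-.132,.052,35);print(go(P,35))"
```

```text
t 7.35 w 0.044960324121748045 ff 0.0 fix [-0.1111 -0.1309  0.1177] F [ 0.1 -0.4  0.8] ang 0.2609571673806911 r 0.1150264946326425
[([328.1, 258.8, 367.9, 211.8], 0.74), ([259.1, 265.2, 76.6, 195.2], 0.69)]
[array([255.01390397, 158.54456418]), array([255.00155996, 188.93586436])] [255.25190967 235.88160956]
(array([0.104, 0.001, 0.791]), array([-0.   ,  0.001,  0.   ]))
```

View pics/w4.png

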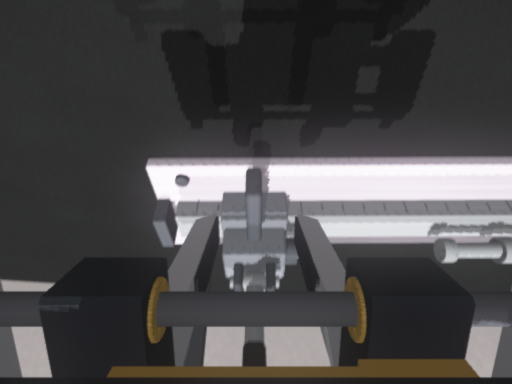

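The fin is at column 254 with its end near row 170, centred between the fingers.

Emit:
servo_tool(plan=[[0.1,0,0.3,0,0,0,45],[0.1,0,0.6,0,0,0,45],[0.1,0,0.79,0,0,0,45],[0.1,0,0.79,0,0,0,45],[0.1,0,0.79,0,0,0,5],[0.1,0,0.79,0,0,0,5],[0.1,0,0.79,0,0,0,5],[0.1,0,0.79,0,0,0,5],[0.1,0,0.79,0,0,0,5],[0.1,0,0.79,0,0,0,5],[0.1,0,0.79,0,0,0,5]])

```text
time: 8.37
tool_pos: [0.629, -0.0238, 0.051]
ee_rot: [-3.141, 0.614, -2.971]
wrist_force: [-4.6, -2.5, 6.4]
width: 0.0116
finger_force: 30.0
```

```bash
python3 -c "
from fx import *
o,A,f=st()
print(go(o['tool_pos']+B@[0,.09,0],35))
C=cam('scene');im=snap('scene','s2')"
```

```text
t 8.3667 w 0.011582762444793778 ff 30.001462697982788 fix [-0.0722 -0.1323  0.0527] F [-5.  -1.7  6.4] ang -0.45524291047900417 r 0.0803821791166546
(array([-0.   ,  0.9  , -0.001]), array([-0.001,  0.002,  0.   ]))
```

Emit:
servo_tool(plan=[[0,0.1,0,0,0,0,5],[0,0.2,0,0,0,0,5],[0,0.3,0,0,0,0,5],[0,0.4,0,0,0,0,5],[0,0.5,0,0,0,0,5],[0,0.6,0,0,0,0,5],[0,0.68,0,0,0,0,5],[0,0.76,0,0,0,0,5],[0,0.82,0,0,0,0,5],[0,0.86,0,0,0,0,5],[0,0.86,0,0,0,0,5],[0,0.86,0,0,0,0,5]])

```text
time: 9.42
tool_pos: [0.6142, 0.061, 0.051]
ee_rot: [-3.141, 0.613, -2.97]
wrist_force: [-7.6, -3.6, 8.1]
width: 0.0118
finger_force: 30.0
```

```bash
python3 -c "
from fx import *
o,A,f=st()
im=snap('wrist','w5');C=cam('wrist')
print([(t,np.round(x['extent'],1).tolist(),round(x['conf'],2)) for t in('rod','nose_root') for x in robot.find_in(t,'wrist')[:2]])
y=f[1]+.058
print('nose tip px',proj(C,F(0,y,.058)),'rod end(.04)',proj(C,F(0,.04,.058)), 'px/mm',(proj(C,F(0,.05,.058))-proj(C,F(0,.04,.058)))/10)
c=im[140:340,200:460];cv2.imwrite('pics/w5c.png',cv2.resize(c,(780,600),interpolation=2)[:,:,::-1])"
```

```text
t 9.4167 w 0.011790788537847452 ff 30.003472566604614 fix [-0.0724 -0.0463  0.0527] F [-8.1 -2.3  8.1] ang -0.4540736064560287 r 0.08057949953023888
[('rod', [449.6, 286.0, 124.9, 8.0], 0.79), ('rod', [257.6, 283.1, 87.8, 166.8], 0.53), ('nose_root', [256.4, 285.4, 89.5, 168.6], 0.77)]
nose tip px [338.53294072 302.43391228] rod end(.04) [378.84322478 302.41296484] px/mm [ 1.42660502e+00 -7.41342447e-04]
```

View pics/w5c.png

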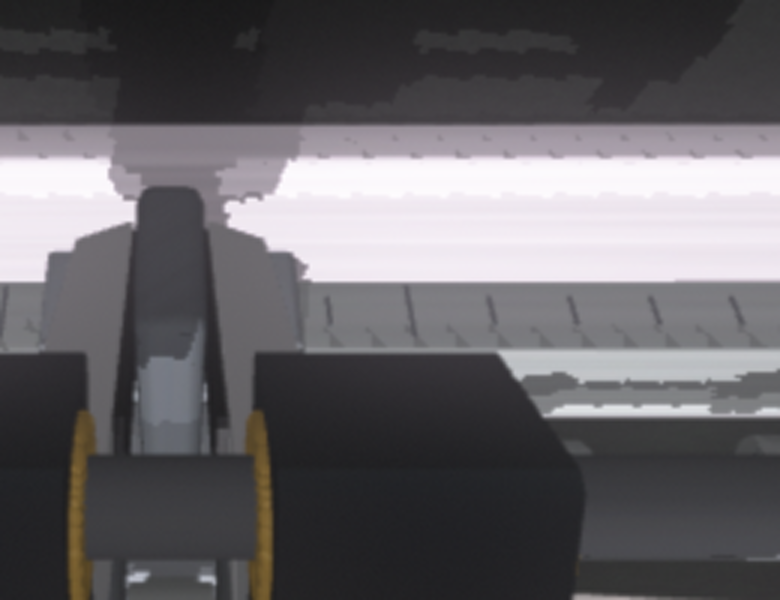

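Emit:
servo_tool(plan=[[0,0.05,-0.014,0,0,0,5],[0,0.09,-0.014,0,0,0,5],[0,0.12,-0.014,0,0,0,5],[0,0.14,-0.014,0,0,0,5],[0,0.15,-0.014,0,0,0,5],[0,0.16,-0.014,0,0,0,5]])

```text
time: 10.07
tool_pos: [0.6116, 0.0757, 0.0511]
ee_rot: [-3.139, 0.614, -2.971]
wrist_force: [5.2, -3.6, -3.7]
width: 0.0118
finger_force: 30.0
```

Emit:
servo_tool(plan=[[0,0.005,0,0,0,0,5],[0,0.01,0,0,0,0,5],[0,0.015,0,0,0,0,5],[0,0.02,0,0,0,0,5]])

```text
time: 10.4
tool_pos: [0.6113, 0.0776, 0.0511]
ee_rot: [-3.139, 0.614, -2.971]
wrist_force: [6.4, -5.6, -2.9]
width: 0.012
finger_force: 30.0
```

Emit:
servo_tool(plan=[[0,0.005,0,0,0,0,5],[0,0.01,0,0,0,0,5],[0,0.015,0,0,0,0,5],[0,0.02,0,0,0,0,5]])

```text
time: 10.73
tool_pos: [0.6109, 0.0795, 0.0511]
ee_rot: [-3.139, 0.614, -2.971]
wrist_force: [5.6, -5.4, -3.9]
width: 0.0123
finger_force: 30.0
```

Emit:
servo_tool(plan=[[0,0.005,0,0,0,0,5],[0,0.01,0,0,0,0,5],[0,0.015,0,0,0,0,5],[0,0.02,0,0,0,0,5]])

```text
time: 11.07
tool_pos: [0.6106, 0.0815, 0.0511]
ee_rot: [-3.139, 0.614, -2.971]
wrist_force: [5.9, -5.2, -3.6]
width: 0.0116
finger_force: 30.0
```

```bash
python3 -c "
from fx import *
o,A,f=st();print('nose tip',f[1]+.058)"
```

```text
t 11.0667 w 0.011622415577982608 ff 29.991927444934845 fix [-0.0725 -0.0254  0.0527] F [ 5.  -6.1 -3.6] ang -0.452948894506024 r 0.08063850393129816
nose tip 0.03255382872137638
```

Emit:
servo_tool(plan=[[0,0.005,0,0,0,0,5],[0,0.01,0,0,0,0,5],[0,0.015,0,0,0,0,5],[0,0.02,0,0,0,0,5]])

```text
time: 11.4
tool_pos: [0.6103, 0.0835, 0.0511]
ee_rot: [-3.139, 0.614, -2.971]
wrist_force: [5.2, -5.1, -4.2]
width: 0.0117
finger_force: 30.0
```

Emit:
servo_tool(plan=[[0,0.005,0,0,0,0,5],[0,0.01,0,0,0,0,5],[0,0.015,0,0,0,0,5],[0,0.02,0,0,0,0,5]])

```text
time: 11.73
tool_pos: [0.6099, 0.0855, 0.0511]
ee_rot: [-3.139, 0.614, -2.971]
wrist_force: [5.6, -5.0, -3.1]
width: 0.0114
finger_force: 30.0
```

Emit:
servo_tool(plan=[[0,0.005,0,0,0,0,5],[0,0.01,0,0,0,0,5],[0,0.015,0,0,0,0,5],[0,0.02,0,0,0,0,5]])

```text
time: 12.07
tool_pos: [0.6096, 0.0874, 0.0511]
ee_rot: [-3.139, 0.614, -2.971]
wrist_force: [6.0, -5.4, -3.1]
width: 0.0119
finger_force: 30.0
```

Still only the free drag, no contact. The nose tip is at about 0.0385.

Emit:
servo_tool(plan=[[0,0.005,0,0,0,0,5],[0,0.01,0,0,0,0,5],[0,0.015,0,0,0,0,5],[0,0.02,0,0,0,0,5]])

```text
time: 12.4
tool_pos: [0.6092, 0.0893, 0.0511]
ee_rot: [-3.139, 0.614, -2.971]
wrist_force: [5.7, -5.6, -3.0]
width: 0.0119
finger_force: 30.0
```

Emit:
servo_tool(plan=[[0,0.005,0,0,0,0,5],[0,0.01,0,0,0,0,5],[0,0.015,0,0,0,0,5],[0,0.02,0,0,0,0,5]])

```text
time: 12.73
tool_pos: [0.6089, 0.091, 0.0511]
ee_rot: [-3.138, 0.614, -2.971]
wrist_force: [4.5, -6.6, -3.8]
width: 0.0117
finger_force: 30.0
```

Emit:
servo_tool(plan=[[0,0.005,0,0,0,0,5],[0,0.01,0,0,0,0,5],[0,0.015,0,0,0,0,5],[0,0.02,0,0,0,0,5]])

```text
time: 13.07
tool_pos: [0.6086, 0.0928, 0.0511]
ee_rot: [-3.138, 0.614, -2.971]
wrist_force: [4.6, -8.0, -3.5]
width: 0.0122
finger_force: 30.0
```

Emit:
servo_tool(plan=[[0,0.005,0,0,0,0,5],[0,0.01,0,0,0,0,5],[0,0.015,0,0,0,0,5],[0,0.02,0,0,0,0,5]])

```text
time: 13.4
tool_pos: [0.6083, 0.0945, 0.0511]
ee_rot: [-3.138, 0.614, -2.971]
wrist_force: [5.9, -8.6, -3.1]
width: 0.0121
finger_force: 30.0
```

```bash
python3 -c "
from fx import *
o,A,f=st();print('nose tip',f[1]+.058,go(o['tool_pos']+B@[-.05,0,.12],35))"
```

```text
t 13.4 w 0.012090537561534258 ff 29.996745586395264 fix [-0.0725 -0.0122  0.0527] F [ 4.4 -9.5 -3.1] ang -0.452834277855655 r 0.080677933874537
nose tip 0.045763311584440386 (array([-0.282, -0.005, -1.269]), array([-0.002,  0.002,  0.   ]))
```

Emit:
servo_tool(plan=[[0,-0.003,0.002,0,0,0,5],[0,-0.006,0.004,0,0,0,5],[0,-0.006,0.004,0,0,0,5],[0,-0.006,0.004,0,0,0,5]])

```text
time: 13.73
tool_pos: [0.6083, 0.0946, 0.0511]
ee_rot: [-3.139, 0.614, -2.971]
wrist_force: [1.7, -6.5, 0.8]
width: 0.0118
finger_force: 30.0
```

```bash
python3 -c "
from fx import *
o,A,f=st();print(o['tool_pos'])"
```

```text
t 13.7333 w 0.011846468355794972 ff 29.999091625213623 fix [-0.0725 -0.0122  0.0527] F [ 0.5 -6.7  0.8] ang -0.45286673726458815 r 0.08066400265302072
[0.6083239  0.09456447 0.05107061]
```

Emit:
servo_tool(plan=[[0,-0.006,0,0,0,0,5],[0,-0.006,0,0,0,0,40],[0,-0.006,0,0,0,0,40],[0,-0.006,0,0,0,0,40],[0,-0.006,-0.2,0,0,0,40],[0,-0.006,-0.5,0,0,0,40],[0,-0.006,-0.8,0,0,0,40],[0,-0.006,-1.0,0,0,0,40],[0,-0.006,-1.0,0,0,0,40],[0,-0.006,-1.0,0,0,0,40]])

```text
time: 14.57
tool_pos: [0.5513, 0.0861, 0.1336]
ee_rot: [3.141, 0.615, -2.971]
wrist_force: [-0.5, 0.9, -0.1]
width: 0.0398
finger_force: 0.0
```

```bash
python3 -c "
from fx import *
o,A,f=st()
im=snap('wrist','w6');C=cam('wrist')
print('pred hinge',proj(C,F(0,-.0122,.088)),'nose root',proj(C,F(0,.026,.058)),'nose tip',proj(C,F(0,.04,.058)))
P=tcp(-.0246,-.0122,.162,35);print(go(P-.08*Rt(35)[:,2],35),go(P,35))"
```

```text
t 14.5667 w 0.03980068666389446 ff 0.0 fix [-0.1301 -0.0109  0.1352] F [-0.3  1.  -0.1] ang 0.34812813090854383 r 0.13844585232739015
pred hinge [254.38388217 272.06098634] nose root [292.540475   244.06604517] nose tip [306.49715335 244.04392788]
(array([-1.033, -0.014, -0.425]), array([ 0.,  0., -0.])) (array([-1.032, -0.014,  0.375]), array([ 0.,  0., -0.]))
```

View pics/w6.png

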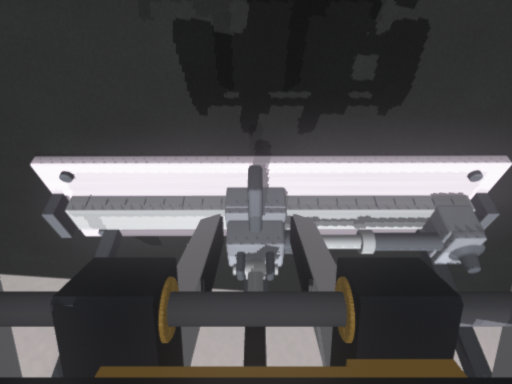

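The nose meets the rod end behind the right finger. The fin is at column 255, so the stop has stayed where I left it. Next I approach the raised lever.

Emit:
servo_tool(plan=[[-0.2,-0.01,-0.35,0,0,0,40],[-0.5,-0.014,-0.42,0,0,0,40],[-0.8,-0.014,-0.42,0,0,0,40],[-1.0,-0.014,-0.42,0,0,0,40],[-1.0,-0.014,-0.42,0,0,0,40],[-1.0,-0.014,-0.42,0,0,0,40]])

```text
time: 15.12
tool_pos: [0.6081, 0.0945, 0.2216]
ee_rot: [3.14, 0.608, -2.971]
wrist_force: [0.1, -0.7, -0.2]
width: 0.04
finger_force: 0.0
```

```bash
python3 -c "
from fx import *
o,A,f=st()
P=tcp(-.0246,-.0122,.162,35);print(go(P,35))
robot.snapshot('wrist');C=cam('wrist');print([(np.round(x['extent'],1).tolist(),round(x['conf'],2)) for x in robot.find_in('lever_grip','wrist')[:2]])
th=1.25;print([proj(C,F(-r*np.cos(th),-.0122,.088+r*np.sin(th))) for r in(0,.058,.098)])"
```

```text
t 15.1167 w 0.040020945169241255 ff 0.0 fix [-0.0727 -0.0123  0.2232] F [-0.1 -0.7 -0.2] ang 1.077376644387563 r 0.15351581720955237
(array([-0.046, -0.   ,  0.777]), array([ 0.001, -0.002, -0.   ]))
[([256.8, 188.6, 22.4, 71.9], 0.97)]
[array([255.64386528, 163.23329635]), array([255.65989448, 194.55429814]), array([255.67495786, 223.98811077])]
```

Emit:
servo_tool(plan=[[-0.046,0,0.25,0,0,0,40],[-0.046,0,0.5,0,0,0,40],[-0.046,0,0.7,0,0,0,40],[-0.046,0,0.78,0,0,0,40],[-0.046,0,0.78,0,0,0,5],[-0.046,0,0.78,0,0,0,5],[-0.046,0,0.78,0,0,0,5],[-0.046,0,0.78,0,0,0,5],[-0.046,0,0.78,0,0,0,5],[-0.046,0,0.78,0,0,0,5]])

```text
time: 16.05
tool_pos: [0.6562, 0.1026, 0.1648]
ee_rot: [3.141, 0.614, -2.971]
wrist_force: [-2.3, -0.4, 3.3]
width: 0.0161
finger_force: 30.0
```

```bash
python3 -c "
from fx import *
o,A,f=st()
for th in np.linspace(1.25,0,11)[1:].tolist()+[-.04]:
  p=np.array([-.078*np.cos(th),f[1],.088+.078*np.sin(th)]);print(round(th,3),np.round(A.T@B@(p-f)/.1,3))"
```

```text
t 16.05 w 0.016105572598585922 ff 29.999856054782867 fix [-0.024  -0.0124  0.1664] F [-2.3 -0.   3.3] ang 1.2737992022481635 r 0.0819834407584345
1.125 [ 0.125 -0.     0.01 ]
1.0 [ 0.222 -0.    -0.   ]
0.875 [ 0.319 -0.     0.002]
0.75 [ 0.416 -0.     0.015]
0.625 [ 0.51  -0.     0.041]
0.5 [ 0.6   -0.     0.079]
0.375 [ 0.684 -0.     0.127]
0.25 [ 0.762 -0.     0.186]
0.125 [ 0.832 -0.     0.253]
0.0 [ 0.893 -0.     0.329]
-0.04 [ 0.911 -0.     0.355]
```

Emit:
servo_tool(plan=[[0.118,0,-0.029,0,0,0,5],[0.22,0,-0.04,0,0,0,5],[0.322,0,-0.038,0,0,0,5],[0.424,0,-0.024,0,0,0,5],[0.523,0,0.003,0,0,0,5],[0.618,0,0.043,0,0,0,5],[0.706,0,0.094,0,0,0,5],[0.788,0,0.156,0,0,0,5],[0.862,0,0.226,0,0,0,5],[0.926,0,0.306,0,0,0,5],[0.94,0,0.325,0,0,0,5],[0.94,0,0.325,0,0,0,5]])

```text
time: 17.05
tool_pos: [0.5955, 0.0921, 0.0793]
ee_rot: [3.141, 0.605, -2.971]
wrist_force: [-7.4, -3.3, 0.7]
width: 0.0153
finger_force: 30.0
```

```bash
python3 -c "
from fx import *
o,A,f=st()"
```

```text
t 17.05 w 0.01527753605343712 ff 30.00475913286209 fix [-0.0855 -0.0125  0.081 ] F [-7.9 -2.   0.7] ang -0.08206712162169949 r 0.0858294238414528
```

Down and shut, judging by the tool's position. I release, back out and look.

Emit:
servo_tool(plan=[[0,0,0,0,0,0,45],[0,0,0,0,0,0,45],[0,0,0,0,0,0,45],[0,0,0,0,0,0,45],[0,0,-0.3,0,0,0,45],[0,0,-0.6,0,0,0,45],[0,0,-0.9,0,0,0,45],[0,0,-1.0,0,0,0,45],[0,0,-1.0,0,0,0,45]])

```text
time: 17.8
tool_pos: [0.5433, 0.0828, 0.1687]
ee_rot: [-3.14, 0.62, -2.971]
wrist_force: [0.6, 0.5, 0.6]
width: 0.0454
finger_force: 0.0
```

```bash
python3 -c "
from fx import *
o,A,f=st()
im=snap('wrist','w7');C=cam('wrist')
print([(t,np.round(x['extent'],1).tolist(),round(x['conf'],2)) for t in('lever_grip','nose_root','rod') for x in robot.find_in(t,'wrist')[:2]])
for th in(0,.2):print([proj(C,F(-r*np.cos(th),-.0122,.095+r*np.sin(th))) for r in(0,.058,.098)])
print('fin',proj(C,F(-.091,-.0122,.067)),'root/rodend',proj(C,F(0,.0258,.058)),proj(C,F(0,.04,.058)))"
```

```text
t 17.8 w 0.045376184707929756 ff 0.0 fix [-0.1387 -0.0128  0.1703] F [0.7 0.4 0.6] ang 0.5356118656357651 r 0.16124970100705244
[('lever_grip', [255.6, 217.5, 17.8, 78.6], 0.93), ('nose_root', [264.8, 208.3, 75.4, 131.3], 0.94), ('rod', [389.1, 224.6, 164.8, 37.1], 0.7)]
[array([256.41093077, 250.15293424]), array([256.37059403, 217.53606177]), array([256.33450061, 188.35040644])]
[array([256.41093077, 250.15293424]), array([256.38234018, 229.37592254]), array([256.35557517, 209.92557486])]
fin [256.31708202 168.56478812] root/rodend [291.15558289 219.93195855] [304.15066002 219.91826279]
```

View pics/w7.png

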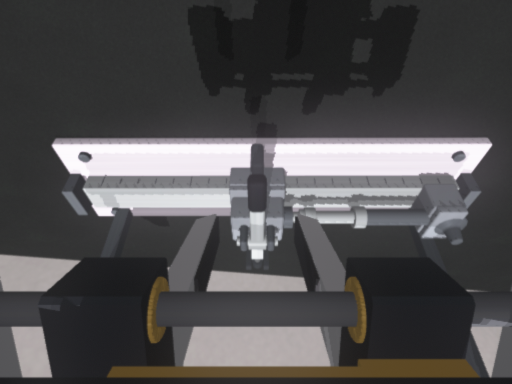

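The lever lies level again: its black grip spans rows 178–213 at column 257, as it did at the start when locked. The stop hasn't shifted, and the nose rests on the rod end near (300,217). The gripper is clear, so I hand in.

```bash
python3 -c "
from bench import robot
print(robot.close_job())"
```

```text
the job is handed in; nothing more can be done
None
```

I handed the job in at about 18 s: the lever is shut, and the stop is locked with its nose pressed in about 6 mm on the rod's end (about 3 N by wrist force while the lever was still open), gripper clear. The hand-in gave no verdict.

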